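# Draw a dropped coupling nut from behind the chute guard with the hook rod

### The job

A bronze coupling nut has dropped behind the yellow guard of the meter chute. Take the hook rod from its rack, reach it in under the guard, catch the nut by its bore and draw it out gently along the zinc until you feel it fetch up snug against the stop bar at the front of the pan. Leave the nut lying flat there for picking up, lay the rod back in its rack, and do not touch the nut with the fingers or disturb the other parts.

Things in the scene. Friction and masses are not known exactly. Their poses are not given: they have to be found in the camera images.
- hook_rod: Draw hook. Origin = grip point, near its centre of mass, on the shank axis. +x runs along the rod to the hook, z up in the rack. Red handle 22 wide (y), 26 high (z), from x -115 to +30 mm; steel shank 7 mm thick to x = 270, there a leg 7 mm thick turns down (-z), its round tip 37.5 mm below the axis. 0.24 kg. It lies loose in the rack.
- rod_rack: Wooden rack, fixed to the bench, differently placed each time; origin under it at bench level. The rod lies along its +x with the grip point 55 mm above the origin and the same x direction. Base 12 mm high, 70 wide. Forks at x = -85 (under the handle, 4 mm free each side) and x = +130 (under the shank, 5 mm free each side), open upward, tops 65 and 75 mm high; nothing between them.
- nut: Dropped bronze coupling nut, a round ring lying flat: 50 mm across, 18 high, bore 28 through, about 0.21 kg. Origin: centre of its underside, z up. It drags on the zinc with about 1 to 3 N. Drawn home at the stop bar the force rises sharply: a pull of 8 to 11 N, held a moment, is snug; over 15 N, on the nut or the zinc, bruises them.
- chute_pan: Zinc run-out pan, fixed; x, y, yaw and height differ. Origin: middle of the front edge, +y up the pan into the chute, x across. Deck top 12 mm above the origin, 260 wide, sides to 48 mm. Across the front lies the steel stop bar, 15 mm high over the deck, 236 long, bolted in slots: its nut-side face is anywhere from y = 24 to 60 mm, not measured; feel for it.
- guard_mouth (a point): Middle of the fixed yellow bar guard's mouth, on the deck (pan y = 150 mm). The guard roofs the pan from here to y = 430 mm, its bars 125 mm above the deck, posts outside the pan's sides. The nut starts 40 to 90 mm inside it, up to 30 mm off the middle; the hand does not fit under it.
- tailpiece: Bystander: bronze tailpiece lying in the pan behind the guard near its +x side, 66 mm long, 33 high. Origin: underside of its middle.
- meter_body: Bystander: muddy brass meter on the bench, 108 mm across, 94 high, 190 over its two threaded ends (along its x). Origin: centre of its underside.
- register_cover: Bystander: green plastic disc cover with a hinge lug, 86 mm across, 13 high. Origin: centre of its underside.
- lock_cap: Bystander: steel cylinder cap, 40 mm across, 28 high. Origin: centre of its underside.
Not all that is in view belongs to the job. What is shaped like the nut but turquoise is not meant.

How it is judged:
By the outcome, as a careful person would: the job done as asked, in the order asked, and still so for the second after the job is handed in, with the robot touching nothing.
It also fails if it takes over 56 s, if anything falls off the work surface, if the arm or the gripper's body presses on something with over 40 N, if the wrist force passes 120 N, or if a joint passes its speed limit or range.

### The arm

A 6-joint arm with a two-finger parallel gripper is mounted at the origin on the work surface. World frame = base frame: x ahead of the robot, y to its left, z up, the work surface at z = 0. Lengths are in m, angles in rad, forces in N, time in s.
With the tool pointing down it reaches from about 0.4 to 0.825 m from the base axis. Payload 7 kg.
Tool frame: the origin (TCP) lies on the centre line of the jaws, within the pads' length; the fingertips stand 22 mm ahead of it and the grasp point (between the pads) lies 3 mm ahead of it; z points along the fingers, y is the line along which they close (so a half turn about z gives the same grasp; the last joint's range is limited). The gripper opens to 85 mm and grips with 20 to 120 N. Pads are 22 mm wide; open, the fingers measure 114 mm over their backs; the gripper's body (76 mm by 85 mm) begins 54 mm behind the grasp point. The pads swing forward as they close: fully open they stand 13 mm farther back than shut.
Start: joints at [-0.833, 0.359, 0.012, 0, -1.224, -0.288], TCP at [0.293, -0.608, 0.253] pointing down, gripper open.
Joint ranges: [-3.07, 3.07], [-1.43, 2.12], [-1.02, 1.25], [-3.03, 1.67], [-3.05, -0], [-3.03, 3.03]. Speed limits (rad/s): [2.39, 2.39, 3.01, 3.14, 3.14, 3.14].

### API

Orientations are given as a unit quaternion [w, x, y, z].
In Python, from station import ctrl, optics gives the robot as it stands. The module is installed in compiled form; this text tells all that it offers.
- The arm moves only by the tool jog_arm, never from a script. Its argument "series" is a list that holds one entry, the list of rows, each a list of 6 numbers: the shift along the tool's x, y, z in cm, then the turn, a rotation vector about the tool's x, y, z in degrees. In form: [[[tx, ty, tz, ax, ay, az], ...]]. A call has 1 to 8 rows; each row is the pose to reach, as a shift and turn from the pose commanded when the call began, along the tool's axes at that moment; what a row does not reach only later rows make up. A row lasts 1/12 s, in which the tool goes at most 41.7 mm and 7.16 degrees, less where a joint would pass 70% of its speed; a pose out of reach is approached as far as the arm can. A call with a gripper value outside its range is refused whole. "jaw" is the opening, from -1 (shut) to 1 (fully open), set as the call begins (left out, the last holds). The fingers move at their own pace and stop on an object; the grip force is fixed at half the most. Time passes only in rows, so rows that repeat a pose let the fingers close. It gives the time, the measured TCP pose, the force, the opening and the grip force at its end, in the units of the state.
- ctrl.observe(): the state, without advancing time (a new reading comes with each control period).
- optics.get_image(name): name is "side" or "top" or "wrist"; returns a dict with "img" (480x640x3 uint8, red, green, blue), "intrinsics" (3x3 intrinsics, pixels), "xyz" and "orientation" of the camera in the world. Camera axes: x right, y down, z forward; pixel columns grow to the right and rows downward; lengths in m; the calibration is good to about 2 mm. A picture is of the moment at which its call begins. There is no depth.
- ctrl.job_done(): hands the job in; it is judged then, once.
The state is a dict: "clock": time; "q": joint angles; "joint_vel": joint speeds; "tau": joint torques, N m; "eef_pos": TCP position; "ee_rot": TCP orientation; "wrist_force": force on the tool from outside, world axes, zero at the start; "wrist_torque": the same for the moment, N m; "opening": opening from 0.0 (shut) to 1.0 (fully open); "grip_force": force on a finger pad.
Only numpy, scipy, OpenCV 4.12 (cv2) and the standard library are available. Lean on these libraries where they do the work, as an engineer would, in place of code of your own. Each camera call takes 0.05 s, during which the arm holds its last target. There are 200 camera calls.

## Working session

There is one attempt and no reset: what is moved stays moved. The work goes in short steps, Python scripts to look and compute and a tool call to move; the robot and the scene stay as the last step left them, time stands still between calls to the robot, and variables do not carry over. Pictures are saved under pics/ and viewed, at most 14 in all, crops included, and the job is handed in when it is done.

Besides the shell and the picture viewer there is one more tool, called after ">>>" as a command line: name --argument value ..., lists and objects as JSON in quotes. jog_arm: Moves the arm, as the interface text tells. Its arguments: {"type":"object","properties":{"series":{"type":"array"},"jaw":{"type":"number"}},"required":["series"]}

```bash
mkdir -p pics
cat > h.py <<'E'
import numpy as np, cv2, json
from scipy.spatial.transform import Rotation as R
from station import ctrl, optics
def rot(q): return R.from_quat([q[1],q[2],q[3],q[0]]).as_matrix()
def grab(n,f=None):
    d=optics.get_image(n)
    if f: cv2.imwrite('pics/'+f,cv2.cvtColor(d['img'],cv2.COLOR_RGB2BGR))
    return d
def ray(d,u,v):
    r=rot(d['orientation'])@np.linalg.solve(np.array(d['intrinsics']),[u,v,1.]); return np.array(d['xyz']),r
def onz(d,u,v,z):
    p,r=ray(d,u,v); return p+r*(z-p[2])/r[2]
def proj(d,P):
    c=rot(d['orientation']).T@(np.array(P)-np.array(d['xyz'])); k=np.array(d['intrinsics'])@c; return k[:2]/k[2]
def tri(a,b):
    (p,r),(q,s)=a,b; A=np.c_[r,-s]; t=np.linalg.lstsq(A,q-p,rcond=None)[0]; return (p+t[0]*r+q+t[1]*s)/2, np.linalg.norm(p+t[0]*r-q-t[1]*s)
E
python3 - <<'E'
from h import *
for n in ['top','side']:
    d=grab(n,n+'1.png'); print(n,np.round(d['xyz'],3),np.round(rot(d['orientation']),3).tolist(),np.array(d['intrinsics']).tolist())
print(ctrl.observe())
E
```

```text
top [0.377 0.035 1.329] [[0.021, -0.994, 0.111], [-1.0, -0.021, -0.003], [0.005, -0.111, -0.994]] [[513.5714247939326, 0.0, 316.8613939549227], [0.0, 513.5714247939326, 248.14557468984415], [0.0, 0.0, 1.0]]
side [0.098 0.661 0.814] [[-0.826, -0.407, 0.391], [-0.564, 0.571, -0.596], [0.019, -0.713, -0.701]] [[492.22164734535227, 0.0, 315.7783806875401], [0.0, 492.22164734535227, 243.87344871902863], [0.0, 0.0, 1.0]]
{'clock': 0.1, 'q': array([-8.32914759e-01,  3.59332793e-01,  1.11516071e-02, -2.94682212e-04,
       -1.22410671e+00, -2.88072206e-01]), 'joint_vel': array([-1.88339368e-04,  7.42874977e-05,  3.04199534e-03,  2.36137673e-03,
        5.66748079e-04,  4.32035621e-04]), 'tau': array([-3.78936238e-03, -5.84762836e+01,  2.94109654e+01,  6.95446283e+00,
       -3.12838558e-03,  1.98286273e-05]), 'eef_pos': array([ 0.29327053, -0.60752008,  0.252449  ]), 'ee_rot': array([-2.45304944e-04, -2.22964476e-01,  9.74826275e-01,  7.17782628e-04]), 'wrist_force': array([-0.02617539,  0.65567786,  0.16077382]), 'wrist_torque': array([-0.01459417,  0.00967261, -0.0249524 ]), 'grip_force': 0.0, 'opening': 0.9966763037576687}
```

View pics/top1.png

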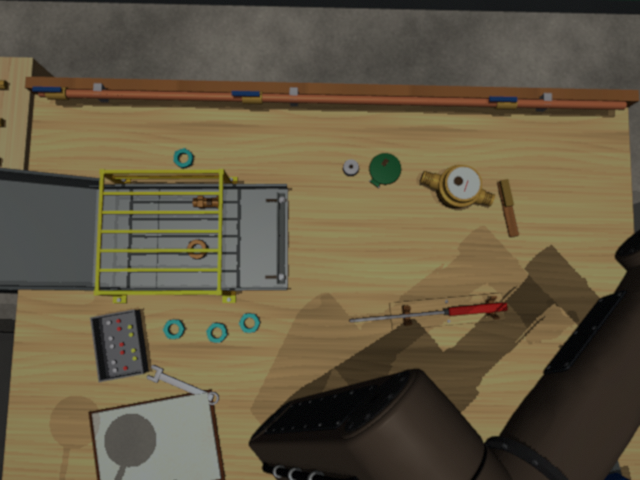

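View pics/side1.png

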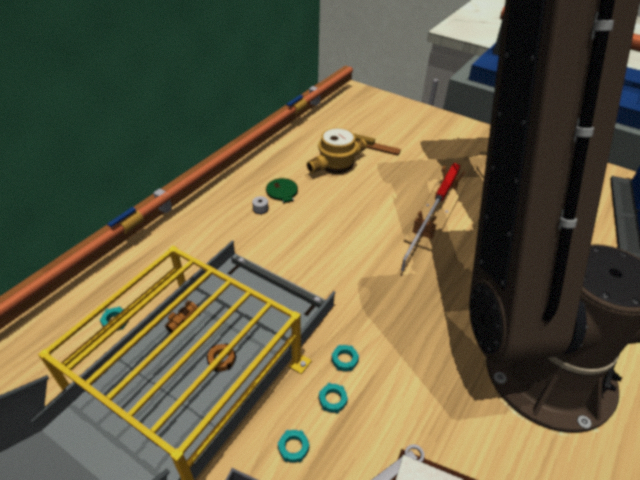

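The top view shows the pan at u 100–290, v 185–290, with its mouth facing world −y. The nut is near (197,248), the stop bar near u=281, and the rod runs from the hook at (352,320) to the handle end at (507,307). In the side view the nut is near (221,355) and the handle near (450,180).

```bash
cat > m.py <<'E'
from h import *
T=grab('top');S=grab('side')
def hsv(d): return cv2.cvtColor(d['img'],cv2.COLOR_RGB2HSV)
for n,d,roi in (('top',T,(440,280,520,330)),('side',S,(400,150,480,220))):
    h=hsv(d); m=(((h[...,0]<6)|(h[...,0]>174))&(h[...,1]>190)&(h[...,2]>90)).astype(np.uint8)
    k=np.zeros_like(m);x0,y0,x1,y1=roi;k[y0:y1,x0:x1]=1;m*=k
    p=np.argwhere(m)[:,::-1].astype(np.float32); c=cv2.minAreaRect(p); print(n,'red',len(p),c,cv2.boxPoints(c).tolist())
    if n=='top':
        b=cv2.boxPoints(c); print([np.round(onz(d,u,v,.06),4).tolist() for u,v in b])
    # bronze nut
    m=((h[...,0]>4)&(h[...,0]<16)&(h[...,1]>120)&(h[...,2]>60)).astype(np.uint8)
    x0,y0,x1,y1=(170,225,222,270) if n=='top' else (195,335,245,380)
    p=np.argwhere(m[y0:y1,x0:x1])[:,::-1]+[x0,y0]; print('nut',len(p),p.min(0),p.max(0),p.mean(0),[np.round(onz(d,*((p.min(0)+p.max(0))/2),z),4).tolist() for z in (.02,.03,.05)])
a=cv2.resize(cv2.cvtColor(T['img'][160:310,90:300],cv2.COLOR_RGB2BGR),None,fx=1.9*1,fy=1.9,interpolation=cv2.INTER_CUBIC)
b=cv2.resize(cv2.cvtColor(S['img'][220:480,30:350],cv2.COLOR_RGB2BGR),(400,325),interpolation=cv2.INTER_CUBIC)
a2=cv2.resize(cv2.cvtColor(T['img'][290:340,340:520],cv2.COLOR_RGB2BGR),(800,222),interpolation=cv2.INTER_CUBIC)
o=np.zeros((560,800,3),np.uint8);o[:a.shape[0],:a.shape[1]]=a;o[:325,400:]=b;o[335:557]=a2
cv2.imwrite('pics/c1.png',cv2.convertScaleAbs(o,alpha=1.4))
E
python3 m.py
```

```text
top red 376 ((478.041015625, 308.9508361816406), (8.0576810836792, 56.584842681884766), 84.80557250976562) [[449.5000305175781, 307.5], [505.8525085449219, 302.3770751953125], [506.5820007324219, 310.40167236328125], [450.2295227050781, 315.52459716796875]]
[[0.3784, -0.2982, 0.06], [0.3939, -0.4372, 0.06], [0.3743, -0.4386, 0.06], [0.3589, -0.2998, 0.06]]
nut 107 [188 240] [205 258] [196.5046729 247.6635514] [[0.5138, 0.339, 0.02], [0.5128, 0.3367, 0.03], [0.5107, 0.332, 0.05]]
side red 291 ((448.08551025390625, 178.92486572265625), (9.285623550415039, 35.486915588378906), 30.256441116333008) [[435.13470458984375, 191.9119110107422], [453.01556396484375, 161.25904846191406], [461.03631591796875, 165.9378204345703], [443.15545654296875, 196.59068298339844]]
nut 284 [208 344] [234 370] [220.37323944 355.8028169 ] [[0.5153, 0.3346, 0.02], [0.51, 0.3387, 0.03], [0.4995, 0.3469, 0.05]]
```

View pics/c1.png

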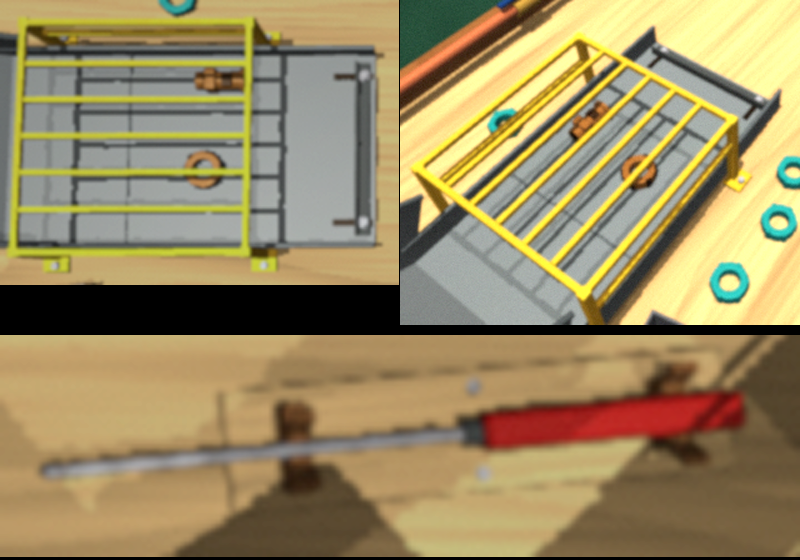

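```bash
cat >> h.py <<'E'
def rel(P,Rm):
    s=ctrl.observe(); R0=rot(s['ee_rot'])
    t=R0.T@(np.array(P)-s['eef_pos'])*100; w=R.from_matrix(R0.T@Rm).as_rotvec(degrees=True)
    return np.round(t,2).tolist(),np.round(w,2).tolist()
def down(yx,yy):
    "tool down, tool y along world (yx,yy)"
    y=np.array([yx,yy,0.]);y/=np.linalg.norm(y);z=np.array([0,0,-1.]);return np.c_[np.cross(y,z),y,z]
E
python3 - <<'E'
from h import *
T=grab('top');S=grab('side')
s=ctrl.observe();print(np.round(rot(s['ee_rot']),3).tolist())
print('hook',onz(T,352,320,.055),proj(T,[.3419,-.0579,.055]))
for a,b in (((287.4,185.3),(234,244)),((287.9,287.9),(332.4,296)),((281,198.4),(238,260)),((281,276.8),(319.6,300.8)),((196.5,249),(221,357))):
    print(np.round(tri(ray(T,*a),ray(S,*b))[0],4),tri(ray(T,*a),ray(S,*b))[1])
d=np.array([-.1105,.9938])
for sg in(1,-1):
    print(rel([.3717,-.3262,.2],down(*(sg*np.array([d[1],-d[0]])))))
E
```

```text
[[-0.901, -0.435, -0.0], [-0.435, 0.901, 0.001], [0.0, 0.001, -1.0]]
hook [ 0.34285892 -0.05919459  0.055     ] [351.46854801 320.38247624]
[0.6795 0.1089 0.0402] 0.002616520015234699
[0.4195 0.1019 0.0334] 0.001182357976710905
[0.6513 0.1271 0.0205] 0.0023255016572468314
[0.444  0.1191 0.0189] 0.007259551225257401
[0.5127 0.3373 0.0259] 0.001157285234121125
([-19.29, 21.95, 5.31], [0.02, -0.04, 109.42])
([-19.29, 21.95, 5.31], [0.03, 0.02, -70.58])
```

>>> jog_arm --series '[[[-3,3.5,1,0,0,-7],[-6,7,2,0,0,-14],[-9,10.5,3,0,0,-21],[-12,14,4,0,0,-28],[-15,17.5,5,0,0,-35],[-17,20,5.3,0,0,-42],[-19.3,21.95,5.3,0,0,-49],[-19.3,21.95,5.3,0,0,-56]]]' --jaw 1

```text
clock: 0.97
eef_pos: [0.3725, -0.3219, 0.2001]
ee_rot: [0.0, -0.658, 0.753, 0.0]
wrist_force: [1.1, -0.3, 0.5]
opening: 0.999
grip_force: 0.0
```

>>> jog_arm --series '[[[0,0,0,0,0,-7],[0,0,0,0,0,-14.6],[0,0,0,0,0,-14.6]]]'

```text
clock: 1.22
eef_pos: [0.3721, -0.3258, 0.2006]
ee_rot: [-0.0, 0.748, -0.664, 0.0]
wrist_force: [-0.4, -0.2, -0.0]
opening: 1.004
grip_force: 0.0
```

Run:
```python
from h import *
d=grab('wrist','w1.png');s=ctrl.observe();print(s['clock'],s['eef_pos'],np.round(rot(s['ee_rot']),3).tolist(),s['q'],s['wrist_force'])
print(d['xyz'],[proj(d,p) for p in ([.3717,-.3262,.055],[.3419,-.0579,.055])])
```

```text
1.2667 [ 0.37194887 -0.32605422  0.20046346] [[0.111, -0.994, 0.0], [-0.994, -0.111, -0.0], [0.0, -0.0, -1.0]] [-3.21552424e-01  1.04036703e-01 -4.53728134e-01 -2.69588642e-05
 -1.01268627e+00  4.32419863e-01] [0.1966059  0.11621136 0.80695603]
[ 0.38068542 -0.3994392   0.32123229] [array([316.25495751, 230.81311425]), array([314.21401156, 520.46870277])]
```

View pics/w1.png

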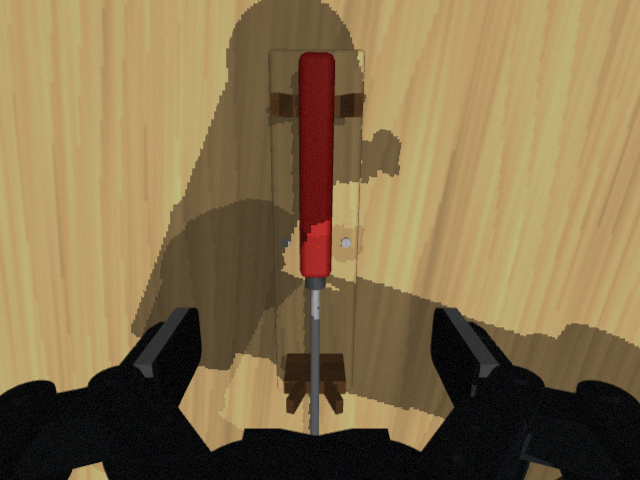

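The wrist view shows the handle from (316,53) to (315,277), running vertically, with the shank at u≈314.5 down to v=430. The rod is centred between the jaws and aligned with them.

Run:
```python
from h import *
d=grab('wrist')
for z in(.055,.068):
    a=onz(d,315,277,z);b=onz(d,316.5,53,z);print(a,b,np.linalg.norm(a-b))
print(onz(d,314.5,430,.055))
h=cv2.cvtColor(d['img'],cv2.COLOR_RGB2HSV);m=(((h[...,0]<6)|(h[...,0]>174))&(h[...,1]>150)&(h[...,2]>50))
for v in(80,150,230,265):
    c=np.where(m[v])[0];print(v,c.min(),c.max(),onz(d,c.mean()+.0,v,.068))
```

```text
[ 0.36860901 -0.29181039  0.055     ] [ 0.38386807 -0.4395876   0.055     ] 0.14856292600562107
[ 0.36916586 -0.29708402  0.068     ] [ 0.38367956 -0.43764279  0.068     ] 0.1413061061275
[ 0.35423374 -0.15680687  0.055     ]
80 298 332 [ 0.38294879 -0.42289173  0.068     ]
150 299 331 [ 0.37849701 -0.38225683  0.068     ]
230 300 330 [ 0.37282913 -0.33052157  0.068     ]
265 300 330 [ 0.37012673 -0.30585462  0.068     ]
```

>>> jog_arm --series '[[[0,0,3,0,0,0],[0,0,6,0,0,0],[0,0,9,0,0,0],[0,0,12,0,0,0],[0,0,13.5,0,0,0],[0,0,14.2,0,0,0],[0,0,14.2,0,0,0]]]'

```text
clock: 1.9
eef_pos: [0.3708, -0.3262, 0.0568]
ee_rot: [0.001, 0.744, -0.668, -0.002]
wrist_force: [-0.4, -0.0, 1.3]
opening: 1.003
grip_force: 0.0
```

>>> jog_arm --series '[[[0,0,0,0,0,0],[0,0,0,0,0,0],[0,0,0,0,0,0],[0,0,0,0,0,0],[0,0,0,0,0,0],[0,0,0,0,0,0],[0,0,0,0,0,0],[0,0,0,0,0,0]]]' --jaw -1

```text
clock: 2.57
eef_pos: [0.3723, -0.3265, 0.0592]
ee_rot: [-0.0, 0.745, -0.667, 0.001]
wrist_force: [-1.1, 1.5, 7.7]
opening: 0.252
grip_force: 58.6
```

>>> jog_arm --series '[[[0,0,-1,0,0,0],[0,0,-3,0,0,0],[0,0,-6,0,0,0],[0,0,-9,0,0,0],[0,0,-10,0,0,0],[0,0,-10,0,0,0],[0,0,-10,0,0,0]]]'

```text
clock: 3.15
eef_pos: [0.3716, -0.326, 0.1581]
ee_rot: [-0.0, 0.745, -0.667, 0.0]
wrist_force: [0.3, 0.9, -3.0]
opening: 0.253
grip_force: 59.2
```

Run:
```python
from h import *
s=ctrl.observe();print(s)
T=grab('top');S=grab('side')
# move target: rod x along pan +y, hook at staging point in front of nut
py=np.array([-.027,1.]);py/=np.linalg.norm(py)
nut=np.array([.5127,.3373])
g=nut-.27*py-.09*py
print(g,rel([*g,.16],down(-py[1],py[0])))
o=np.zeros((480,800,3),np.uint8)
o[:,:400]=cv2.resize(T['img'][200:380,300:450],(400,480));o[:,400:]=cv2.resize(S['img'][100:340,360:560],(400,480))
cv2.imwrite('pics/g1.png',cv2.cvtColor(o,cv2.COLOR_RGB2BGR))
```

```text
{'clock': 3.15, 'q': array([-3.22044255e-01,  1.48965082e-01, -5.11120770e-01, -7.38928313e-04,
       -9.10048478e-01,  4.33217735e-01]), 'joint_vel': array([-0.00044888,  0.02921587, -0.02633122, -0.00587406,  0.00449915,
       -0.00143325]), 'tau': array([ 5.64063701e-02, -3.98833287e+01,  2.69007200e+01,  6.54857263e+00,
       -9.22657759e-02, -6.94876089e-04]), 'eef_pos': array([ 0.37158228, -0.32596067,  0.15805317]), 'ee_rot': array([-3.99116966e-04,  7.45148942e-01, -6.66897938e-01,  1.88151434e-04]), 'wrist_force': array([ 0.29477918,  0.85293655, -3.01629601]), 'wrist_torque': array([0.00943527, 0.04559675, 0.00416167]), 'grip_force': 59.21672701835632, 'opening': 0.2527920153328803}
[ 0.52241646 -0.02256885] ([-28.46, -18.42, -0.31], [0.12, 0.08, 4.8])
```

View pics/g1.png

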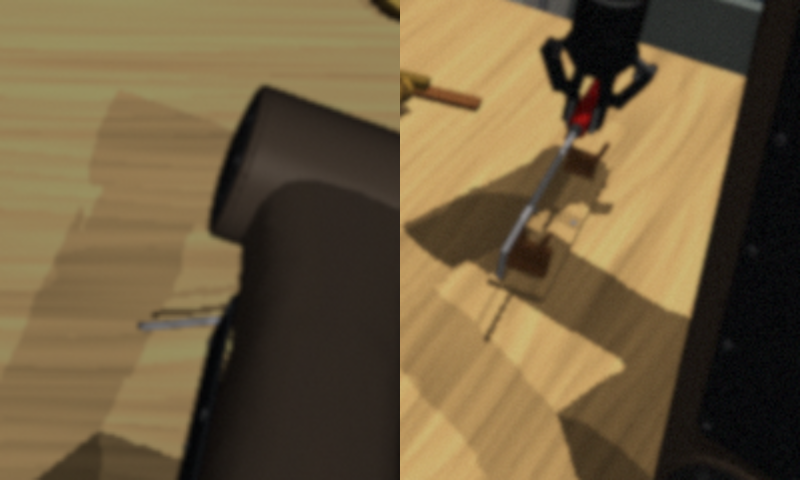

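The rod is lifted clear of the rack and hangs level with its hook downward. Next I move it to a staging point in front of the guard mouth.

>>> jog_arm --series '[[[-3,-2.2,0,0,0,1],[-6.5,-4.7,0,0,0,2],[-10,-7.2,0,0,0,3],[-13.5,-9.7,0,0,0,4],[-17,-12.2,0,0,0,4.8],[-20.5,-14.8,0,0,0,4.8],[-23.5,-17,0,0,0,4.8],[-25.5,-18.4,0,0,0,4.8]]]'

```text
clock: 3.92
eef_pos: [0.5272, -0.0495, 0.1566]
ee_rot: [0.001, 0.717, -0.697, -0.001]
wrist_force: [0.5, -0.2, -2.1]
opening: 0.248
grip_force: 59.2
```

>>> jog_arm --series '[[[0,0,1,0,0,0],[0,0,3,0,0,0],[0,0,5,0,0,0],[0,0,6.5,0,0,0],[0,0,6.5,0,0,0],[0,0,6.5,0,0,0]]]'

```text
clock: 4.42
eef_pos: [0.5251, -0.0528, 0.0915]
ee_rot: [0.002, 0.717, -0.697, -0.001]
wrist_force: [0.5, 0.0, -2.1]
opening: 0.251
grip_force: 59.2
```

Run:
```python
from h import *
s=ctrl.observe();print(s['clock'],s['eef_pos'],s['wrist_force'])
T=grab('top');S=grab('side')
t=s['eef_pos'];Rm=rot(s['ee_rot']);xh=-Rm[:,0];g=t+.003*Rm[:,2]
for d in(T,S): print(proj(d,g+.27*xh),proj(d,g+.27*xh-[0,0,.0375]))
o=np.zeros((600,800,3),np.uint8)
a=cv2.resize(T['img'][170:300,180:340],(640,520))[:600]
o=np.zeros((600,800,3),np.uint8)
o[:300,:400]=cv2.resize(T['img'][180:300,180:340],(400,300));
o[:600,400:]=cv2.resize(S['img'][230:410,200:320],(400,600))
cv2.imwrite('pics/g2.png',cv2.convertScaleAbs(cv2.cvtColor(o,cv2.COLOR_RGB2BGR),alpha=1.3))
```

```text
4.4167 [ 0.52510819 -0.05281378  0.09153097] [ 0.53673769  0.00532843 -2.10802966]
[240.36431504 245.43563772] [242.50436276 247.1696051 ]
[257.81149682 292.91326529] [259.01985981 305.22998267]
```

View pics/g2.png

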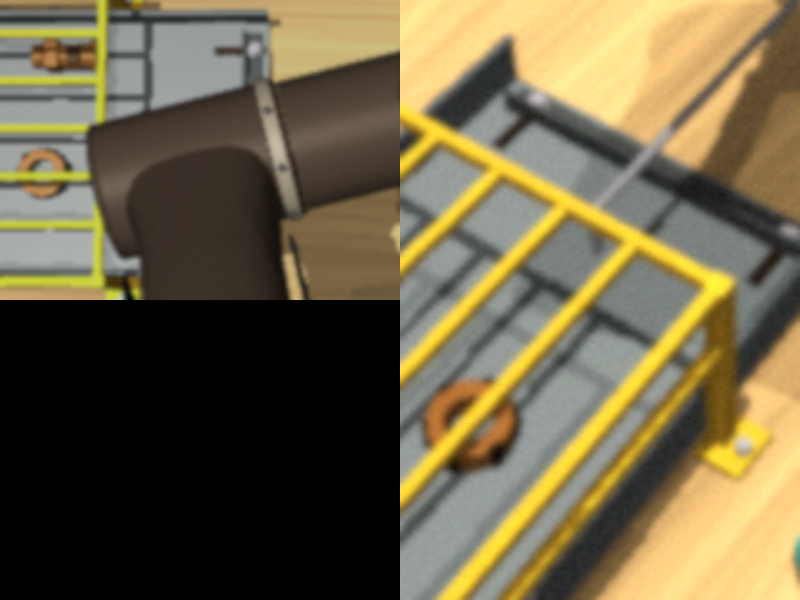

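The side view matches the prediction: elbow near (259,292), tip near (260,304.5), and the nut at (221,356). I'll feel gently for the deck height in front of the guard.

>>> jog_arm --series '[[[0,0,0.8,0,0,0],[0,0,1.8,0,0,0],[0,0,2.4,0,0,0],[0,0,2.8,0,0,0],[0,0,2.8,0,0,0],[0,0,2.8,0,0,0]]]'

```text
clock: 5.02
eef_pos: [0.5262, -0.0525, 0.065]
ee_rot: [0.0, 0.717, -0.697, -0.0]
wrist_force: [0.2, -0.0, -2.0]
opening: 0.246
grip_force: 59.2
```

>>> jog_arm --series '[[[0,0,0.1,0,0,0],[0,0,0.2,0,0,0],[0,0,0.3,0,0,0],[0,0,0.3,0,0,0]]]'

```text
clock: 5.35
eef_pos: [0.5264, -0.0524, 0.0623]
ee_rot: [-0.0, 0.717, -0.697, 0.0]
wrist_force: [-0.3, -0.0, -2.3]
opening: 0.25
grip_force: 59.2
```

Tip is at about z=0.022 with no contact yet; continuing down.

>>> jog_arm --series '[[[0,0,0.1,0,0,0],[0,0,0.2,0,0,0],[0,0,0.3,0,0,0],[0,0,0.3,0,0,0]]]'

```text
clock: 5.68
eef_pos: [0.5263, -0.0524, 0.0591]
ee_rot: [0.0, 0.717, -0.697, -0.0]
wrist_force: [0.2, -0.6, -2.3]
opening: 0.249
grip_force: 59.2
```

Run:
```python
from h import *
s=ctrl.observe();print(s['eef_pos'],s['wrist_force'],s['wrist_torque'])
```

```text
[ 0.52626737 -0.05244129  0.05910736] [ 0.19762899 -0.57828171 -2.27928482] [-0.0021718   0.00279922 -0.01380112]
```

>>> jog_arm --series '[[[0,0,0.1,0,0,0],[0,0,0.2,0,0,0],[0,0,0.2,0,0,0]]]'

```text
clock: 5.93
eef_pos: [0.5263, -0.0525, 0.0571]
ee_rot: [0.0, 0.717, -0.697, -0.0]
wrist_force: [-0.2, 0.1, -2.6]
opening: 0.251
grip_force: 59.2
```

```bash
python3 -c "
from h import *
s=ctrl.observe();print(s['eef_pos'],s['wrist_force'],s['wrist_torque'])"
```

```text
[ 0.52625    -0.05246897  0.05707799] [-0.15207612  0.09928358 -2.58339043] [-0.00701704  0.03032833 -0.00838433]
```

>>> jog_arm --series '[[[0,0,0.1,0,0,0],[0,0,0.2,0,0,0],[0,0,0.2,0,0,0]]]'

```text
clock: 6.18
eef_pos: [0.5263, -0.0524, 0.0551]
ee_rot: [0.0, 0.717, -0.697, -0.0]
wrist_force: [-0.4, 0.8, -2.6]
opening: 0.248
grip_force: 59.2
```

```bash
python3 -c "
from h import *
s=ctrl.observe();print(s['eef_pos'],s['wrist_force'],s['wrist_torque'])"
```

```text
[ 0.52627572 -0.05244505  0.05509495] [-0.35916699  0.79945382 -2.59123999] [0.04609768 0.02504037 0.00227614]
```

>>> jog_arm --series '[[[0,0,0.1,0,0,0],[0,0,0.2,0,0,0],[0,0,0.2,0,0,0]]]'

```text
clock: 6.43
eef_pos: [0.5264, -0.0524, 0.0532]
ee_rot: [-0.0, 0.717, -0.697, 0.0]
wrist_force: [-0.5, -0.3, -0.7]
opening: 0.246
grip_force: 59.5
```

```bash
python3 -c "
from h import *
s=ctrl.observe();print(s['eef_pos'],s['wrist_force'],s['wrist_torque'])
d=grab('side')
t=s['eef_pos'];Rm=rot(s['ee_rot']);xh=-Rm[:,0];g=t+.003*Rm[:,2]
print(proj(d,g+.27*xh),proj(d,g+.27*xh-[0,0,.0375]))
a=cv2.resize(d['img'][270:390,200:300],(500,600),interpolation=2)
cv2.imwrite('pics/g3.png',cv2.convertScaleAbs(cv2.cvtColor(a,cv2.COLOR_RGB2BGR),alpha=1.3))
"
```

```text
[ 0.52644541 -0.05243202  0.05324226] [-0.49577341 -0.33771017 -0.71166334] [0.27560473 0.04371196 0.02006958]
[258.36801523 305.19244747] [259.52878475 316.84878883]
```

View pics/g3.png

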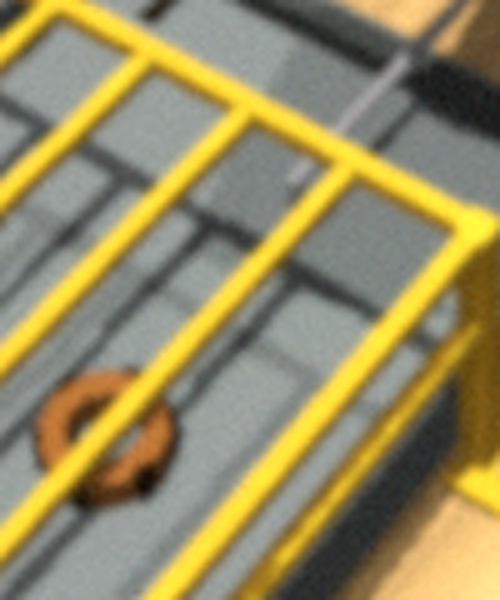

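Contact came at TCP z≈0.0535, so the deck is at about 0.0133. In the crop the nut's outline is centred at side pixel (221.5,357).

```bash
python3 -c "
from h import *
S=grab('side')
print(onz(S,221.5,357.3,.0223))
s=ctrl.observe();t=s['eef_pos'];Rm=rot(s['ee_rot']);xh=-Rm[:,0]
p1=onz(S,221.5,357.3,.0223)
import sys
n=np.array([.5125,.3378])
hook=t+.27*xh;print(hook,xh,(Rm.T@np.array([*(n-hook[:2]),0]))*100, (Rm.T@np.array([*(p1[:2]-hook[:2]),0]))*100)
T=optics.get_image('top');print(onz(T,197,249,.0223))
"
```

```text
[0.51289449 0.33551303 0.0223    ]
[0.51908813 0.21746856 0.05338917] [-2.74148020e-02  9.99624142e-01  5.19412249e-05] [-1.20466820e+01  3.28679311e-01  5.50976611e-04] [-1.18169890e+01  2.95514487e-01  5.46587871e-04]
[0.51360992 0.33721237 0.0223    ]
```

>>> jog_arm --series '[[[0,0,-1,0,0,0],[0,0,-2.7,0,0,0],[-2,0.1,-2.8,0,0,0],[-5,0.2,-2.8,0,0,0],[-8,0.2,-2.8,0,0,0],[-11,0.2,-2.8,0,0,0],[-11.9,0.2,-2.8,0,0,0],[-11.9,0.2,-2.8,0,0,0]]]'

```text
clock: 7.25
eef_pos: [0.5215, 0.0687, 0.0821]
ee_rot: [-0.001, 0.718, -0.696, 0.0]
wrist_force: [0.1, -0.2, -2.6]
opening: 0.248
grip_force: 59.2
```

>>> jog_arm --series '[[[0,0,0,0,0,0],[0,0,0,0,0,0]]]'

```text
clock: 7.42
eef_pos: [0.5209, 0.066, 0.0815]
ee_rot: [0.0, 0.717, -0.697, -0.0]
wrist_force: [-0.2, 0.4, -1.9]
opening: 0.247
grip_force: 59.2
```

```bash
python3 -c "
from h import *
s=ctrl.observe();print(s['eef_pos'],s['wrist_force'],s['wrist_torque'])
d=grab('side')
t=s['eef_pos'];Rm=rot(s['ee_rot']);xh=-Rm[:,0];g=t+.003*Rm[:,2]
print(proj(d,g+.27*xh),proj(d,g+.27*xh-[0,0,.0375]),proj(d,g+.27*xh-[0,0,.064]))
a=cv2.resize(d['img'][310:390,190:270],(600,600),interpolation=2)
cv2.imwrite('pics/g4.png',cv2.convertScaleAbs(cv2.cvtColor(a,cv2.COLOR_RGB2BGR),alpha=1.3))
"
```

```text
[0.52090412 0.06598966 0.0815154 ] [-0.21406167  0.44191362 -1.9378175 ] [0.00378912 0.01776895 0.00525748]
[217.46250474 339.79301441] [219.93993269 351.63844677] [221.60498652 359.59963999]
```

View pics/g4.png

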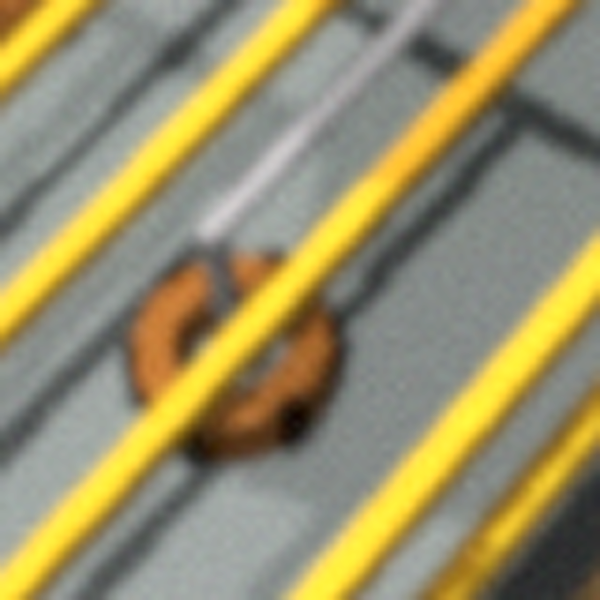

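The hook is right over the bore: elbow at (217.7,341), and the projected tip when lowered is (221.6,359.6), which matches the bore centre. Lowering.

>>> jog_arm --series '[[[0,0,0.4,0,0,0],[0,0,0.8,0,0,0],[0,0,1.2,0,0,0],[0,0,1.4,0,0,0],[0,0,1.4,0,0,0]]]'

```text
clock: 7.88
eef_pos: [0.5207, 0.066, 0.0664]
ee_rot: [0.001, 0.717, -0.698, -0.0]
wrist_force: [0.3, -0.3, -2.0]
opening: 0.249
grip_force: 59.2
```

>>> jog_arm --series '[[[0,0,0.3,0,0,0],[0,0,0.6,0,0,0],[0,0,0.9,0,0,0],[0,0,1.1,0,0,0],[0,0,1.1,0,0,0]]]'

```text
clock: 8.3
eef_pos: [0.5208, 0.0664, 0.0558]
ee_rot: [0.0, 0.717, -0.697, -0.0]
wrist_force: [0.4, -0.2, -2.6]
opening: 0.244
grip_force: 59.2
```

```bash
python3 -c "
from h import *
s=ctrl.observe();print(s['eef_pos'],s['wrist_force'],s['wrist_torque'])"
```

```text
[0.52082117 0.06638478 0.05575059] [ 0.37335392 -0.20506134 -2.60716857] [-0.03098194  0.0399111  -0.06904037]
```

>>> jog_arm --series '[[[0.3,0,0,0,0,0],[0.6,0,0,0,0,0],[0.9,0,0,0,0,0],[1.2,0,0,0,0,0],[1.5,0,0,0,0,0],[1.8,0,0,0,0,0],[2.1,0,0,0,0,0],[2.4,0,0,0,0,0]]]'

```text
clock: 8.97
eef_pos: [0.5219, 0.0422, 0.0564]
ee_rot: [-0.0, 0.717, -0.697, 0.0]
wrist_force: [-0.8, 0.9, -2.4]
opening: 0.248
grip_force: 59.2
```

>>> jog_arm --series '[[[0.3,0,0,0,0,0],[0.7,0,0,0,0,0],[1.1,0,0,0,0,0],[1.5,0,0,0,0,0],[1.9,0,0,0,0,0],[2.3,0,0,0,0,0],[2.7,0,0,0,0,0],[3,0,0,0,0,0]]]'

```text
clock: 9.63
eef_pos: [0.5226, 0.012, 0.0563]
ee_rot: [0.0, 0.717, -0.697, -0.0]
wrist_force: [0.3, 1.2, -2.3]
opening: 0.253
grip_force: 59.2
```

```bash
python3 -c "
from h import *
s=ctrl.observe();print(s['eef_pos'],s['wrist_force'],s['wrist_torque'])
d=grab('side')
t=s['eef_pos'];Rm=rot(s['ee_rot']);xh=-Rm[:,0];g=t+.003*Rm[:,2]
print(proj(d,g+.27*xh),proj(d,g+.27*xh-[0,0,.0375]))
h=cv2.cvtColor(d['img'],cv2.COLOR_RGB2HSV)
m=((h[...,0]>4)&(h[...,0]<16)&(h[...,1]>120)&(h[...,2]>60)).astype(np.uint8)
m[:270]=0;m[400:]=0;m[:,:205]=0;m[:,300:]=0
n,l,st,c=cv2.connectedComponentsWithStats(m);print([(st[i].tolist(),c[i]) for i in range(1,n) if st[i,4]>40])
"
```

```text
[0.52258062 0.01198639 0.0563002 ] [ 0.29293806  1.24291613 -2.29889572] [ 0.51929828  0.05559745 -0.04407247]
[238.07598262 327.28614985] [239.8503731  338.84710193]
[([223, 329, 15, 17, 129], array([228.6124031 , 335.71317829])), ([233, 335, 17, 19, 127], array([241.75590551, 344.37795276]))]
```

>>> jog_arm --series '[[[0.4,0,0,0,0,0],[0.9,0,0,0,0,0],[1.4,0,0,0,0,0],[1.9,0,0,0,0,0],[2.4,0,0,0,0,0],[2.9,0,0,0,0,0],[3.4,0,0,0,0,0],[3.8,0,0,0,0,0]]]'

```text
clock: 10.35
eef_pos: [0.5236, -0.0261, 0.0563]
ee_rot: [0.0, 0.717, -0.697, -0.0]
wrist_force: [1.3, 1.2, -2.8]
opening: 0.243
grip_force: 59.2
```

>>> jog_arm --series '[[[0.4,0,0,0,0,0],[0.9,0,0,0,0,0],[1.4,0,0,0,0,0],[1.9,0,0,0,0,0],[2.4,0,0,0,0,0],[2.9,0,0,0,0,0],[3.4,0,0,0,0,0],[3.8,0,0,0,0,0]]]'

```text
clock: 11.02
eef_pos: [0.5246, -0.0641, 0.0563]
ee_rot: [0.0, 0.717, -0.697, -0.0]
wrist_force: [0.4, 1.2, -2.6]
opening: 0.254
grip_force: 59.2
```

```bash
python3 -c "
from h import *
s=ctrl.observe();print(s['eef_pos'],s['wrist_force'],s['wrist_torque'])
d=grab('side')
t=s['eef_pos'];Rm=rot(s['ee_rot']);xh=-Rm[:,0];g=t+.003*Rm[:,2]
print(proj(d,g+.27*xh),proj(d,g+.27*xh-[0,0,.0375]))
a=cv2.resize(d['img'][240:360,220:340],(600,600),interpolation=2)
cv2.imwrite('pics/g5.png',cv2.convertScaleAbs(cv2.cvtColor(a,cv2.COLOR_RGB2BGR),alpha=1.3))
"
```

```text
[ 0.52463341 -0.06406458  0.05628134] [ 0.42966523  1.178017   -2.55237377] [ 0.38518663 -0.00859324 -0.04535282]
[262.7231226  300.82894699] [263.76402885 312.55226221]
```

View pics/g5.png

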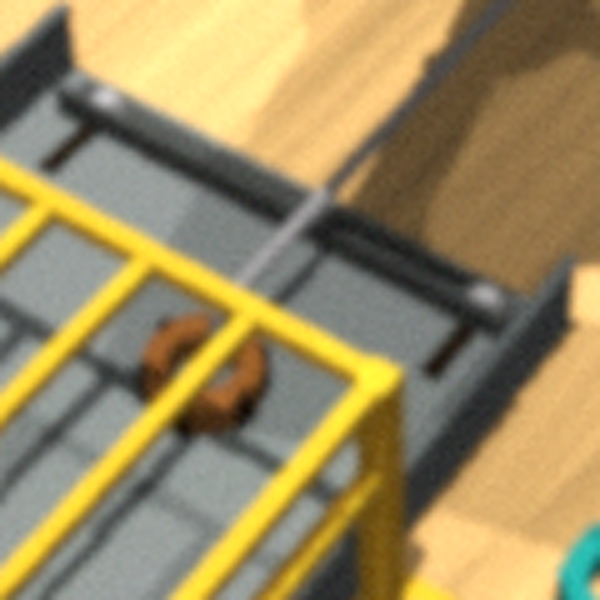

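The nut is following the hook and now sits at (261,314), about to clear the guard mouth. The foot of the stop bar on the nut's line is near (281,289).

```bash
python3 -c "
from h import *
d=grab('side');T=grab('top')
print(onz(d,281,289,.0133),onz(d,261,314.4,.0223),[onz(T,u,248,.028) for u in (277,278)])"
```

```text
[0.52779819 0.13463069 0.0133    ] [0.51546051 0.21633472 0.0223    ] [array([0.51995151, 0.13241838, 0.028     ]), array([0.52000627, 0.12987138, 0.028     ])]
```

>>> jog_arm --series '[[[0.3,0,0,0,0,0],[0.7,0,0,0,0,0],[1.1,0,0,0,0,0],[1.4,0,0,0,0,0],[1.7,0,0,0,0,0],[2,0,0,0,0,0],[2.2,0,0,0,0,0],[2.2,0,0,0,0,0]]]'

```text
clock: 11.83
eef_pos: [0.5252, -0.0859, 0.0563]
ee_rot: [0.0, 0.717, -0.697, -0.0]
wrist_force: [-0.8, 0.9, -2.0]
opening: 0.245
grip_force: 59.2
```

>>> jog_arm --series '[[[0.3,0,0,0,0,0],[0.6,0,0,0,0,0],[0.9,0,0,0,0,0],[1.2,0,0,0,0,0],[1.5,0,0,0,0,0],[1.8,0,0,0,0,0],[2,0,0,0,0,0],[2.1,0,0,0,0,0]]]'

```text
clock: 12.5
eef_pos: [0.5258, -0.1068, 0.0563]
ee_rot: [0.0, 0.717, -0.697, -0.0]
wrist_force: [0.2, 0.5, -2.5]
opening: 0.246
grip_force: 59.2
```

>>> jog_arm --series '[[[0.05,0,0,0,0,0],[0.1,0,0,0,0,0],[0.15,0,0,0,0,0],[0.2,0,0,0,0,0],[0.25,0,0,0,0,0],[0.3,0,0,0,0,0]]]'

```text
clock: 13.0
eef_pos: [0.526, -0.1094, 0.0563]
ee_rot: [0.0, 0.717, -0.697, -0.0]
wrist_force: [-0.2, 2.4, -3.0]
opening: 0.245
grip_force: 59.2
```

>>> jog_arm --series '[[[0.05,0,0,0,0,0],[0.1,0,0,0,0,0],[0.15,0,0,0,0,0],[0.2,0,0,0,0,0],[0.25,0,0,0,0,0],[0.3,0,0,0,0,0]]]'

```text
clock: 13.5
eef_pos: [0.526, -0.1125, 0.0563]
ee_rot: [-0.0, 0.717, -0.697, 0.0]
wrist_force: [0.8, 1.0, -1.7]
opening: 0.246
grip_force: 59.2
```

>>> jog_arm --series '[[[0.04,0,0,0,0,0],[0.08,0,0,0,0,0],[0.12,0,0,0,0,0],[0.16,0,0,0,0,0],[0.2,0,0,0,0,0]]]'

```text
clock: 13.92
eef_pos: [0.5261, -0.1145, 0.0563]
ee_rot: [-0.0, 0.717, -0.697, -0.0]
wrist_force: [-0.1, 1.0, -2.2]
opening: 0.245
grip_force: 59.2
```

>>> jog_arm --series '[[[0.04,0,0,0,0,0],[0.08,0,0,0,0,0],[0.12,0,0,0,0,0],[0.16,0,0,0,0,0],[0.2,0,0,0,0,0]]]'

```text
clock: 14.33
eef_pos: [0.5261, -0.1165, 0.0563]
ee_rot: [-0.0, 0.717, -0.697, -0.0]
wrist_force: [-0.0, 0.9, -2.5]
opening: 0.245
grip_force: 59.2
```

>>> jog_arm --series '[[[0.04,0,0,0,0,0],[0.08,0,0,0,0,0],[0.12,0,0,0,0,0],[0.16,0,0,0,0,0]]]'

```text
clock: 14.67
eef_pos: [0.5262, -0.1181, 0.0563]
ee_rot: [0.0, 0.717, -0.697, -0.0]
wrist_force: [-0.3, 1.3, -1.5]
opening: 0.245
grip_force: 59.2
```

>>> jog_arm --series '[[[0.04,0,0,0,0,0],[0.08,0,0,0,0,0],[0.12,0,0,0,0,0],[0.16,0,0,0,0,0]]]'

```text
clock: 15.0
eef_pos: [0.5262, -0.1197, 0.0563]
ee_rot: [0.0, 0.717, -0.697, -0.0]
wrist_force: [1.0, 1.3, -2.7]
opening: 0.246
grip_force: 59.2
```

>>> jog_arm --series '[[[0.03,0,0,0,0,0],[0.06,0,0,0,0,0],[0.09,0,0,0,0,0],[0.12,0,0,0,0,0]]]'

```text
clock: 15.33
eef_pos: [0.5263, -0.1209, 0.0563]
ee_rot: [0.0, 0.717, -0.697, -0.0]
wrist_force: [0.1, 1.4, -1.8]
opening: 0.249
grip_force: 59.2
```

>>> jog_arm --series '[[[0.03,0,0,0,0,0],[0.06,0,0,0,0,0],[0.09,0,0,0,0,0],[0.12,0,0,0,0,0]]]'

```text
clock: 15.67
eef_pos: [0.5263, -0.1221, 0.0563]
ee_rot: [0.0, 0.717, -0.697, -0.0]
wrist_force: [-0.4, 1.3, -2.0]
opening: 0.25
grip_force: 59.2
```

>>> jog_arm --series '[[[0.03,0,0,0,0,0],[0.06,0,0,0,0,0],[0.09,0,0,0,0,0],[0.12,0,0,0,0,0]]]'

```text
clock: 16.0
eef_pos: [0.5263, -0.1233, 0.0563]
ee_rot: [0.0, 0.717, -0.697, -0.0]
wrist_force: [0.2, 0.8, -2.2]
opening: 0.244
grip_force: 59.2
```

```bash
python3 -c "
from h import *
d=grab('side')
h=cv2.cvtColor(d['img'],cv2.COLOR_RGB2HSV)
m=((h[...,0]>4)&(h[...,0]<16)&(h[...,1]>120)&(h[...,2]>60)).astype(np.uint8)
m[:270]=0;m[330:]=0;m[:,:240]=0;m[:,305:]=0
n,l,st,c=cv2.connectedComponentsWithStats(m)
for i in range(1,n):
  if st[i,4]>40:
    x,y,w,hh,_=st[i];print(st[i],onz(d,x+w/2-.5,y+hh/2-.5,.0223))
a=cv2.resize(d['img'][260:340,240:320],(600,600),interpolation=2)
cv2.imwrite('pics/g6.png',cv2.convertScaleAbs(cv2.cvtColor(a,cv2.COLOR_RGB2BGR),alpha=1.5))
"
```

```text
[266 283  25  20 220] [0.52230319 0.1517177  0.0223    ]
```

View pics/g6.png

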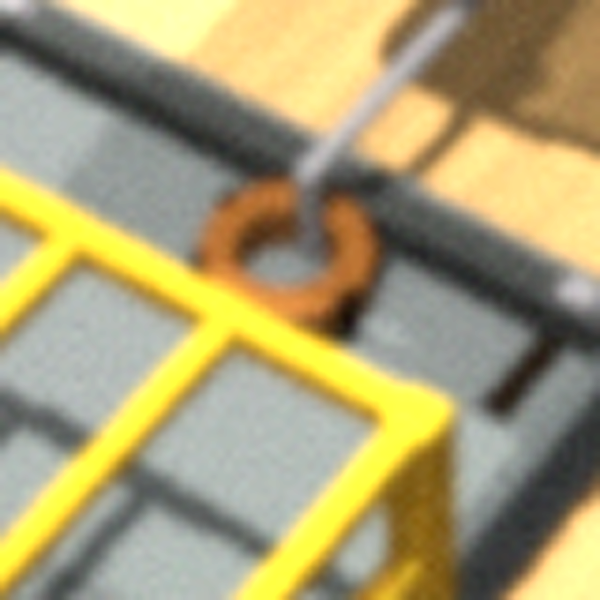

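>>> jog_arm --series '[[[0.03,0,0,0,0,0],[0.06,0,0,0,0,0],[0.09,0,0,0,0,0],[0.12,0,0,0,0,0]]]'

```text
clock: 16.38
eef_pos: [0.5265, -0.124, 0.0562]
ee_rot: [-0.0, 0.717, -0.697, -0.0]
wrist_force: [1.2, 6.5, -3.4]
opening: 0.245
grip_force: 59.1
```

The picture shows the nut at (278,293), lying against the bar foot, and the force has risen to 6.5 N, so it has reached the bar. Now bring it up to 8–11 N.

>>> jog_arm --series '[[[0,0,0,0,0,0],[0,0,0,0,0,0]]]'

```text
clock: 16.55
eef_pos: [0.5266, -0.124, 0.0563]
ee_rot: [-0.0, 0.717, -0.697, -0.0]
wrist_force: [0.4, 4.7, -3.1]
opening: 0.246
grip_force: 59.1
```

```bash
python3 -c "
from h import *
s=ctrl.observe();print(s['eef_pos'],s['wrist_force'],s['wrist_torque'])"
```

```text
[ 0.52659606 -0.12400559  0.05626434] [ 0.4195547   4.67401365 -3.10342249] [ 1.80675885 -0.08346893 -0.13981941]
```

>>> jog_arm --series '[[[0.03,0,0,0,0,0],[0.03,0,0,0,0,0],[0.03,0,0,0,0,0]]]'

```text
clock: 16.8
eef_pos: [0.5267, -0.1241, 0.0562]
ee_rot: [-0.001, 0.717, -0.697, -0.0]
wrist_force: [1.3, 6.9, -3.7]
opening: 0.247
grip_force: 59.1
```

```bash
python3 -c "
from h import *
s=ctrl.observe();print(s['eef_pos'],s['wrist_force'],s['wrist_torque'])"
```

```text
[ 0.52666239 -0.12409151  0.05623177] [ 1.34134931  6.89351176 -3.71353689] [ 2.27186496 -0.13852574 -0.0887513 ]
```

>>> jog_arm --series '[[[0.03,0,0,0,0,0],[0.04,0,0,0,0,0],[0.04,0,0,0,0,0]]]'

```text
clock: 17.05
eef_pos: [0.5267, -0.1241, 0.0561]
ee_rot: [-0.001, 0.717, -0.697, -0.0]
wrist_force: [0.1, 8.8, -4.4]
opening: 0.25
grip_force: 59.1
```

```bash
python3 -c "
from h import *
s=ctrl.observe();print(s['eef_pos'],s['wrist_force'],s['wrist_torque'])"
```

```text
[ 0.52665913 -0.12414984  0.05614936] [ 0.10625534  8.80082489 -4.4415296 ] [ 3.07955759 -0.09400145 -0.13963824]
```

>>> jog_arm --series '[[[0.01,0,0,0,0,0],[0.01,0,0,0,0,0],[0.01,0,0,0,0,0],[0.01,0,0,0,0,0]]]'

```text
clock: 17.38
eef_pos: [0.5267, -0.1242, 0.0562]
ee_rot: [-0.001, 0.717, -0.697, -0.0]
wrist_force: [0.1, 9.4, -4.2]
opening: 0.247
grip_force: 59.1
```

```bash
python3 -c "
from h import *
s=ctrl.observe();print(s['eef_pos'],s['wrist_force'],s['wrist_torque'])"
```

```text
[ 0.52668018 -0.12419698  0.05615301] [ 0.11970459  9.38182603 -4.17339374] [ 3.33197567 -0.0775685  -0.07683466]
```

Hold for a moment at about 9.4 N.

>>> jog_arm --series '[[[0,0,0,0,0,0],[0,0,0,0,0,0],[0,0,0,0,0,0],[0,0,0,0,0,0]]]'

```text
clock: 17.72
eef_pos: [0.5267, -0.1242, 0.0562]
ee_rot: [-0.001, 0.717, -0.697, -0.0]
wrist_force: [1.2, 8.9, -3.6]
opening: 0.249
grip_force: 59.1
```

>>> jog_arm --series '[[[0,0,0,0,0,0],[0,0,0,0,0,0],[0,0,0,0,0,0],[0,0,0,0,0,0],[0,0,0,0,0,0],[0,0,0,0,0,0]]]'

```text
clock: 18.22
eef_pos: [0.5267, -0.1242, 0.0561]
ee_rot: [-0.001, 0.717, -0.697, -0.0]
wrist_force: [0.6, 10.0, -3.7]
opening: 0.249
grip_force: 59.1
```

>>> jog_arm --series '[[[-0.1,0,0,0,0,0],[-0.2,0,0,0,0,0],[-0.4,0,0,0,0,0],[-0.7,0,0,0,0,0],[-1,0,0,0,0,0],[-1,0,0,0,0,0]]]'

```text
clock: 18.72
eef_pos: [0.5261, -0.1149, 0.0563]
ee_rot: [0.0, 0.717, -0.697, 0.0]
wrist_force: [0.1, 0.2, -2.3]
opening: 0.245
grip_force: 59.2
```

```bash
python3 -c "
from h import *
s=ctrl.observe();print(s['eef_pos'],s['wrist_force'],s['wrist_torque'])
d=grab('side')
t=s['eef_pos'];Rm=rot(s['ee_rot']);xh=-Rm[:,0];g=t+.003*Rm[:,2]
print(proj(d,g+.27*xh),proj(d,g+.27*xh-[0,0,.0375]))
h=cv2.cvtColor(d['img'],cv2.COLOR_RGB2HSV)
m=((h[...,0]>4)&(h[...,0]<16)&(h[...,1]>120)&(h[...,2]>60)).astype(np.uint8)
m[:270]=0;m[330:]=0;m[:,:240]=0;m[:,305:]=0
n,l,st,c=cv2.connectedComponentsWithStats(m)
for i in range(1,n):
  if st[i,4]>40:
    x,y,w,hh,_=st[i];print(st[i],onz(d,x+w/2-.5,y+hh/2-.5,.0223))
"
```

```text
[ 0.52607047 -0.1149414   0.05633162] [ 0.07081129  0.24019758 -2.25940406] [-0.03820564 -0.02969995  0.01703104]
[277.95220139 284.48389988] [278.57158207 296.27349113]
[266 283  24  20 214] [0.52315149 0.15231776 0.0223    ]
```

>>> jog_arm --series '[[[0,0,-0.5,0,0,0],[0,0,-1.2,0,0,0],[0,0,-2.2,0,0,0],[0,0,-4,0,0,0],[0,0,-6.5,0,0,0],[0,0,-9,0,0,0],[0,0,-10.2,0,0,0],[0,0,-10.2,0,0,0]]]'

```text
clock: 19.43
eef_pos: [0.5282, -0.1153, 0.1627]
ee_rot: [-0.003, 0.717, -0.697, 0.002]
wrist_force: [0.7, 0.8, -1.7]
opening: 0.247
grip_force: 59.3
```

```bash
python3 -c "
from h import *
s=ctrl.observe();print(s['eef_pos'],s['wrist_force'],s['wrist_torque'])
print(rel([.3720,-.3262,.158],rot([-3.99116966e-04,  7.45148942e-01, -6.66897938e-01,  1.88151434e-04])))
d=grab('side')
t=s['eef_pos'];Rm=rot(s['ee_rot']);xh=-Rm[:,0];g=t+.003*Rm[:,2]
print(proj(d,g+.27*xh),proj(d,g+.27*xh-[0,0,.0375]))
h=cv2.cvtColor(d['img'],cv2.COLOR_RGB2HSV)
m=((h[...,0]>4)&(h[...,0]<16)&(h[...,1]>120)&(h[...,2]>60)).astype(np.uint8)
m[:270]=0;m[330:]=0;m[:,:240]=0;m[:,305:]=0
n,l,st,c=cv2.connectedComponentsWithStats(m)
for i in range(1,n):
  if st[i,4]>40:
    x,y,w,hh,_=st[i];print(st[i],onz(d,x+w/2-.5,y+hh/2-.5,.0223))
a=cv2.resize(d['img'][220:340,230:350],(600,600),interpolation=2)
cv2.imwrite('pics/g7.png',cv2.convertScaleAbs(cv2.cvtColor(a,cv2.COLOR_RGB2BGR),alpha=1.3))
"
```

```text
[ 0.52818113 -0.11534137  0.16274106] [ 0.7127014   0.80779885 -1.66811924] [ 0.00352922 -0.09373008  0.05101526]
([20.64, 16.2, 0.36], [-0.35, -0.03, -4.75])
[275.25895229 246.80081683] [276.00051286 260.5411529 ]
[266 283  24  20 235] [0.52315149 0.15231776 0.0223    ]
```

View pics/g7.png

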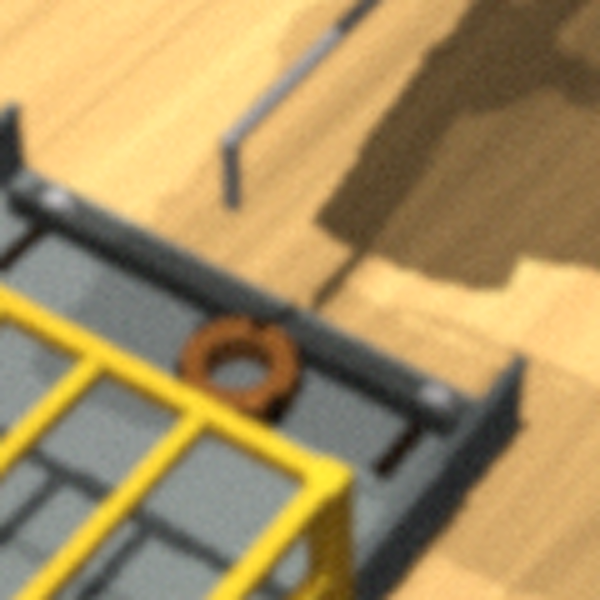

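The nut lies flat against the bar, hook free of it; the hook is about where predicted (elbow (276,248.6), about 1–2 px low). Returning to the rack.

>>> jog_arm --series '[[[2.5,2,0,0,0,-0.6],[5.5,4.3,0,0,0,-1.3],[8.5,6.6,0,0,0,-2],[11.5,9,0,0,0,-2.7],[14.5,11.3,0,0,0,-3.4],[17.5,13.7,0,0,0,-4.1],[19.7,15.5,0,0,0,-4.7],[20.6,16.2,0,0,0,-4.7]]]'

```text
clock: 20.15
eef_pos: [0.3666, -0.3272, 0.1573]
ee_rot: [0.0, 0.744, -0.668, -0.001]
wrist_force: [0.5, 1.2, -2.4]
opening: 0.246
grip_force: 59.4
```

>>> jog_arm --series '[[[0,0,0,0,0,0],[0,0,0,0,0,0],[0,0,0,0,0,0]]]'

```text
clock: 20.4
eef_pos: [0.3699, -0.3252, 0.1579]
ee_rot: [0.0, 0.745, -0.667, -0.0]
wrist_force: [-0.5, -0.5, -3.1]
opening: 0.249
grip_force: 59.4
```

```bash
python3 -c "
from h import *
s=ctrl.observe();print(s['eef_pos'],s['wrist_force'],s['wrist_torque'])
print(rel([.3721,-.3264,.0590],rot([-3.99116966e-04,  7.45148942e-01, -6.66897938e-01,  1.88151434e-04])))
S=grab('side');T=grab('top');t=s['eef_pos'];Rm=rot(s['ee_rot']);xh=-Rm[:,0];g=t+.003*Rm[:,2]
for d in (S,T): print(proj(d,g+.27*xh),proj(d,g+.27*xh-[0,0,.0375]))
a=np.zeros((400,800,3),np.uint8)
u,v=proj(S,g+.2*xh).astype(int);a[:,:400]=cv2.resize(S['img'][v-40:v+40,u-40:u+40],(400,400));print(u,v)
u,v=proj(T,g+.25*xh).astype(int);a[:,400:]=cv2.resize(T['img'][v-40:v+40,u-40:u+40],(400,400));print(u,v)
cv2.imwrite('pics/g8.png',cv2.convertScaleAbs(cv2.cvtColor(a,cv2.COLOR_RGB2BGR),alpha=1.3))
"
```

```text
[ 0.36990542 -0.32524022  0.1578733 ] [-0.50927678 -0.4775366  -3.05624273] [ 0.01567818 -0.02112958 -0.05291536]
([0.14, -0.21, 9.89], [0.08, 0.01, -0.09])
[411.57087374 224.6390266 ] [408.72602119 238.15419952]
[354.17914898 322.29349066] [352.93794307 321.76462663]
423 204
362 321
```

View pics/g8.png

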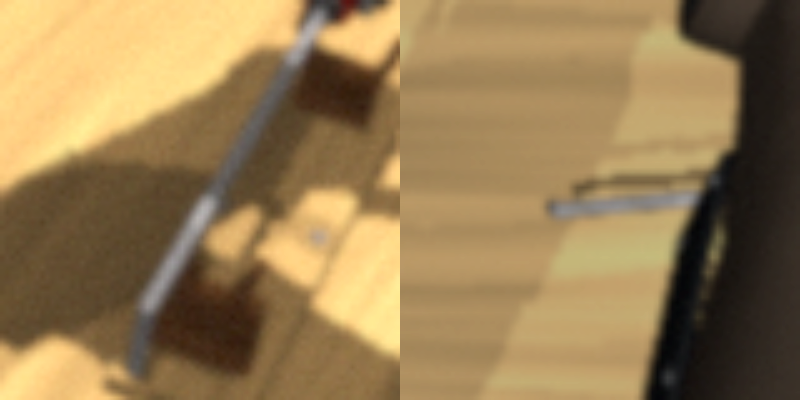

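The hook agrees with prediction in both views (top: (352.6,322.8)). Lowering with a small lateral correction.

>>> jog_arm --series '[[[0.1,-0.2,1,0,0,0],[0.1,-0.2,3,0,0,0],[0.1,-0.2,5,0,0,0],[0.1,-0.2,6,0,0,0],[0.1,-0.2,6,0,0,0]]]'

```text
clock: 20.92
eef_pos: [0.3708, -0.3251, 0.0954]
ee_rot: [0.001, 0.745, -0.667, -0.002]
wrist_force: [0.1, 0.5, -2.8]
opening: 0.248
grip_force: 59.4
```

```bash
python3 -c "
from h import *
s=ctrl.observe();print(s['eef_pos'],s['wrist_force'],s['wrist_torque'])
print(rel([.3721,-.3264,.0590],rot([-3.99116966e-04,  7.45148942e-01, -6.66897938e-01,  1.88151434e-04])))"
```

```text
[ 0.37077721 -0.32514648  0.09536461] [ 0.07483512  0.47017258 -2.82840927] [ 0.02660694  0.1030242  -0.04846424]
([0.15, -0.13, 3.64], [0.28, 0.13, -0.04])
```

>>> jog_arm --series '[[[0.1,-0.05,0.5,0,0,0],[0.1,-0.05,1.2,0,0,0],[0.1,-0.05,1.9,0,0,0],[0.1,-0.05,2.5,0,0,0],[0.1,-0.05,3,0,0,0],[0.1,-0.05,3.3,0,0,0],[0.1,-0.05,3.3,0,0,0]]]'

```text
clock: 21.5
eef_pos: [0.3721, -0.3272, 0.0646]
ee_rot: [0.0, 0.745, -0.667, -0.001]
wrist_force: [-0.4, -0.1, -3.3]
opening: 0.247
grip_force: 59.4
```

```bash
python3 -c "
from h import *
s=ctrl.observe();print(s['eef_pos'],s['wrist_force'],s['wrist_torque'])
print(rel([.3721,-.3264,.0590],rot([-3.99116966e-04,  7.45148942e-01, -6.66897938e-01,  1.88151434e-04])))"
```

```text
[ 0.3721253  -0.32720281  0.06462043] [-0.44630757 -0.101766   -3.3372874 ] [-0.03258312 -0.01846476  0.02659799]
([-0.08, -0.01, 0.56], [0.1, 0.02, -0.08])
```

Aligned and unloaded; lowering the last few millimetres gently.

>>> jog_arm --series '[[[0,0,0.15,0,0,0],[0,0,0.3,0,0,0],[0,0,0.4,0,0,0],[0,0,0.5,0,0,0],[0,0,0.5,0,0,0]]]'

```text
clock: 21.92
eef_pos: [0.3725, -0.3273, 0.0602]
ee_rot: [-0.0, 0.745, -0.667, -0.0]
wrist_force: [0.6, -0.6, -2.5]
opening: 0.249
grip_force: 59.4
```

```bash
python3 -c "
from h import *
s=ctrl.observe();print(s['eef_pos'],s['wrist_force'],s['wrist_torque'])"
```

```text
[ 0.37249011 -0.32731474  0.06022505] [ 0.58429791 -0.56135076 -2.50921429] [ 0.01165014 -0.02463823 -0.00708712]
```

>>> jog_arm --series '[[[0,0,0.05,0,0,0],[0,0,0.1,0,0,0],[0,0,0.12,0,0,0],[0,0,0.12,0,0,0]]]'

```text
clock: 22.25
eef_pos: [0.3726, -0.3274, 0.0593]
ee_rot: [-0.0, 0.745, -0.667, 0.0]
wrist_force: [-0.1, 1.0, 0.4]
opening: 0.248
grip_force: 59.8
```

```bash
python3 -c "
from h import *
s=ctrl.observe();print(s['eef_pos'],s['wrist_force'],s['wrist_torque'])"
```

```text
[ 0.37259008 -0.32736701  0.0592585 ] [-0.08529817  0.99693942  0.42482786] [0.18554883 0.15694402 0.02628468]
```

>>> jog_arm --series '[[[0,0,0,0,0,0],[0,0,0,0,0,0],[0,0,0,0,0,0],[0,0,0,0,0,0],[0,0,0,0,0,0],[0,0,0,0,0,0],[0,0,0,0,0,0],[0,0,0,0,0,0]]]' --jaw 1

```text
clock: 22.92
eef_pos: [0.3725, -0.3273, 0.0591]
ee_rot: [0.0, 0.745, -0.667, -0.0]
wrist_force: [0.3, 1.0, 0.4]
opening: 0.997
grip_force: 0.0
```

>>> jog_arm --series '[[[0,0,-1,0,0,0],[0,0,-3,0,0,0],[0,0,-6,0,0,0],[0,0,-9,0,0,0],[0,0,-12,0,0,0],[0,0,-14.2,0,0,0],[0,0,-14.2,0,0,0],[0,0,-14.2,0,0,0]]]'

```text
clock: 23.58
eef_pos: [0.3731, -0.3275, 0.2024]
ee_rot: [-0.001, 0.745, -0.667, 0.001]
wrist_force: [-0.6, -0.5, -1.4]
opening: 1.002
grip_force: 0.0
```

Run:
```python
from h import *
W=grab('wrist');S=grab('side');s=ctrl.observe();print(s['eef_pos'],s['wrist_force'],s['opening'],s['clock'])
d=W;h=cv2.cvtColor(d['img'],cv2.COLOR_RGB2HSV);m=(((h[...,0]<6)|(h[...,0]>174))&(h[...,1]>150)&(h[...,2]>50))
for v in(80,150,230,265):
    c=np.where(m[v])[0];print(v,c.min(),c.max(),onz(d,c.mean(),v,.068))
o=np.zeros((480,800,3),np.uint8);o[:,:480]=W['img'][:,80:560];o[:240,480:]=cv2.resize(S['img'][140:300,380:500],(320,240));o[240:,480:]=cv2.resize(S['img'][240:360,220:340],(320,240))
cv2.imwrite('pics/f.png',cv2.cvtColor(o,cv2.COLOR_RGB2BGR))
```

```text
[ 0.37201635 -0.32701063  0.20037771] [ 0.4273286   0.10504342 -0.01394455] 1.001659743067153 23.6833
80 301 334 [ 0.3828702  -0.42483216  0.068     ]
150 301 333 [ 0.37868088 -0.38383974  0.068     ]
230 302 332 [ 0.37296841 -0.33171297  0.068     ]
265 303 332 [ 0.36990329 -0.30690572  0.068     ]
```

View pics/f.png

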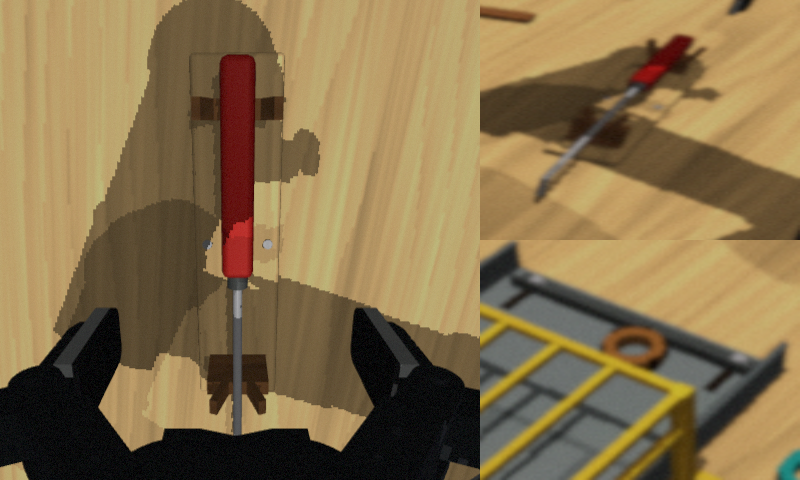

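The rod sits in both forks as it did at the start (handle v 55–277 at u≈237 in the crop), and the nut lies flat against the stop bar. Handing in.

```bash
python3 -c "
from station import ctrl
print(ctrl.job_done())"
```

```text
the job is handed in; nothing more can be done
None
```

The nut was drawn out and held snug against the stop bar at about 9–10 N for roughly a second; it lies flat there, the rod is back in its rack, and the job was handed in at about 24 s.

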